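Set up an offcut for marking and hold the sprung pointer at its length mark

TASK

Push the wooden offcut on the marking jig square and flush into the corner of the two dark fences. Then pull the sprung pointer rod out by its orange handle until the white line on the handle is in line with the white line on the red marker clip, so that the pointer shows the cut, and finish while holding it there against its spring: do not let go. Leave the red clip where it is set, keep the offcut home in its corner, and leave the other things on the bench alone.

Things in the scene. Friction and masses are not known exactly. Their poses are not given: they have to be found in the camera images.
- marking_jig: Fixed plywood jig, board 12 mm thick (top at z = 12 mm), in its frame x -140 to +90, y -190 to +160 mm. Origin: board's underside, right below the centre of the workpiece when home in the corner (long side along the jig's y). z up, +y to the robot's left. In order of x: work area, long fence, sprung rod at x +56, scale with red clip at x +80 mm.
- fence_corner (a point): Inner corner of the two dark wooden fences, on the board's top, at jig x +20, y -75 mm; axes as the jig's. Fences are 16 mm thick and 16 mm tall above the board. The long fence runs from here along +y to the board's end (its face looks to -x, to the robot), the end fence along -x for 134 mm (its face looks to +y).
- workpiece: Loose mid-brown wooden offcut with two thin lines across it, 40 (x) x 150 (y) x 20 (z) mm, about 0.08 to 0.17 kg, flat on the jig's board, askew, some centimetres from both fences. Origin: centre of its underside. Home, a long side lies on the long fence and an end (either) on the end fence. It slides easily when pushed.
- pointer_rod: Moving part of the telescoping rod, with its orange handle and pointer arm. Origin: on the board's top below the handle's middle; axes as the jig's. Slides only along the jig's y; at the start fully in, origin at jig y -45 mm; pulls out to +y, travel 105 mm. Its spring pulls back with 2 N when in, 0.7 N more per 10 mm (8.4 N at 90 mm); let go, it slides home.
- rod_grip (a point): Middle (x, y) of the upright orange handle, 38 mm above the board. Handle 26 (x) x 16 (y) x 44 (z) mm, top 50 mm above the board, white line over its top at the middle. Grip from above, fingers closing along the jig's y (the 16 mm), fingertips 26 mm above the board: that clears rod, tube, fence and clip. Axes as the jig's.
- tube_mouth (a point): Centre of the mouth of the fixed tube from which the 8 mm steel rod comes, at jig x +56, y -65, 14 mm above the board. Tube, its black collars and its saddles run from here to -y and stand at most 23 mm above the board; the rod's top is 18 mm above it.
- pointer_tip (a point): Red tip of the pointer arm, 3.5 mm above the top of a workpiece at home, 57 mm to -x of the handle's middle and at the same jig y. The arm is a 5 mm steel bar, its axis 32 mm above the board, from the handle across the long fence. It moves with the rod.
- length_mark (a point): Middle of the top of the red marker clip, 18 x 12 x 12 mm with a white line, on the low scale at jig x +80, 12 mm above the board; axes as the jig's. Each time set anew, 45 to 90 mm to +y of the handle's start. A knock can shift it: must not. The rod is at its mark when rod_grip and length_mark have the same jig y (white lines in line).
- block_plane: Bystander, to be left alone: a small metal block plane, 51x156x59 mm; standing at the side of the bench. Origin: centre of its underside.
- nail_tin: Bystander, to be left alone: a round grey tin of nails, 74x94x60 mm; standing at the side of the bench. Origin: centre of its underside.
- tape_measure: Bystander, to be left alone: a black tape measure, 36x72x62 mm; standing at the side of the bench. Origin: centre of its underside.
- palm_sander: Bystander, to be left alone: a black electric palm sander, 92x145x100 mm; standing at the side of the bench. Origin: centre of its underside.
- spring_clamp: Bystander, to be left alone: an orange spring clamp, 67x117x22 mm; standing at the side of the bench. Origin: centre of its underside.
- jar: Bystander, to be left alone: a clear jar with a red lid, 65 mm across, 99 mm tall; standing at the side of the bench. Origin: centre of its underside.
There are look-alikes about, which are no part of the job. What is shaped like the workpiece but blue or turquoise is not meant.

How it is judged (in metres and radians):
On the way, in this order (a step that is already met when the one before it is completed fails the run):
1. the offcut lies square and flush in the fence corner (x of workpiece in the frame of marking_jig between -0.0035 and 0.0035 m and y of workpiece in the frame of marking_jig between -0.0035 and 0.0035 m and z of workpiece in the frame of marking_jig below 0.015 m and angle between the y axis of workpiece and the y axis of marking_jig, either way round below 0.03 rad and angle between workpiece's own z axis and vertical below 0.04 rad), for 0.2 s.
2. the rod is pulled out to the red clip and held still there by the gripper (y of rod_grip in the frame of length_mark between -0.004 and 0.004 m and linear speed of pointer_rod below 0.01 m/s and contact force between the fingers and pointer_rod above 2 N and contact force between workpiece and pointer_rod below 0.5 N), for 0.5 s.
At the end, for the whole second after the job is handed in: The offcut lies flat in the corner (within 3.5 mm of both fences, square to 0.03 rad); the fingers hold the rod still (over 2 N) with its handle's middle within 4 mm of the red clip's middle along the rod; the rod does not rest against the offcut (all of step 1 and all of step 2); the arm keeps its last pose, push and grip.
It fails at once if the red marker clip is shifted by more than 3 mm (distance of length_mark from where it was at the start of the episode above 0.003 m).
It fails at once if a bystander is moved by more than 20 mm (distance of any of block_plane, nail_tin, tape_measure, palm_sander, spring_clamp, jar from where it was at the start of the episode above 0.02 m).
It also fails if it takes over 53 s, if anything falls off the work surface, if the arm or the gripper's body presses on something with over 40 N, if the wrist force passes 120 N, or if a joint passes its speed limit or range.

ROBOT

A 7-joint arm with a two-finger parallel gripper is mounted at the origin on a cart in front of the work surface, level with it; the furniture and walls round the work are solid. World frame = base frame: x ahead of the robot, y to its left, z up, the work surface at z = 0. Lengths are in mm, angles in rad, forces in N, time in s.
With the tool pointing down it reaches from about 400 to 875 mm from the base axis. Payload 6.5 kg.
Tool frame: the origin (TCP) lies on the centre line of the jaws, within the pads' length; the fingertips stand 25 mm ahead of it and the grasp point (between the pads) lies 6 mm ahead of it; z points along the fingers, y is the line along which they close (so a half turn about z gives the same grasp; the last joint's range is limited). The gripper opens to 88 mm and grips with 3 to 60 N. Pads are 18 mm wide; open, the fingers measure 123 mm over their backs; the gripper's body (75 mm by 187 mm) begins 45 mm behind the grasp point.
Start: joints at [-1.396, 0.536, -0.004, 1.538, 0.003, 1.067, -0.071], TCP at [155.007, 631.239, 240.016] pointing down, gripper open.
Joint ranges: [-2.7, 2.7], [-0.37, 2.16], [-1.27, 1.26], [0.24, 2.4], [-1.31, 4.45], [0.19, 1.91], [-2.76, 2.76]. Speed limits (rad/s): [2.39, 2.39, 3.14, 3.14, 3.14, 3.14, 3.14].

INTERFACE

Orientations are given as [roll, pitch, yaw] about the fixed x, y, z axes, in that order (R = Rz(yaw) Ry(pitch) Rx(roll)).
In Python, from bench import manip, viewer, models gives the robot as it stands.
- The arm moves only by the tool send_rows, never from a script. Its argument "steps" is a list of rows, each a list of 7 numbers: the finger opening in mm, from 0 to 88.1, then the shift along the tool's x, y, z in mm, then the turn, a rotation vector about the tool's x, y, z in rad. A call has 1 to 12 rows; each row shifts and turns the commanded pose from where the row before left it, along the tool's axes as they then stand; what a row does not reach is not made up. A row lasts 1/10 s, in which the tool goes at most 50 mm and 8.59 degrees, less where a joint would pass 70% of its speed; a pose out of reach is approached as far as the arm can. A call with a gripper value outside its range is refused whole. The fingers move at their own pace and stop on an object; "force" is the grip in N (left out, the last holds). Time passes only in rows, so rows that do not move let the fingers close. It gives the time, the measured TCP pose, the force, the opening and the grip force at its end, in the units of the state.
- manip.sense(): the state, without advancing time (a new reading comes with each control period).
- viewer.read_camera(name): name is "scene" or "top"; returns a dict with "color" (400x640x3 uint8, red, green, blue), "camera_matrix" (3x3 intrinsics, pixels), "xyz" and "attitude" of the camera in the world. Camera axes: x right, y up, looking along -z (the intrinsics and any distortion apply to the point x, -y, -z); pixel columns grow to the right and rows downward; lengths in mm; the calibration is good to about 2 mm. A picture is of the moment at which its call begins. There is no depth.
- manip.close_job(): hands the job in; it is judged then, once.
Trained networks look in the newest picture that a camera, given by its name, has taken for a name from the list of things; names that differ only in an ending like _2 or _b are one class to them, and where a whole thing is asked for, a point or a joint stands for the part that bears it (a point fixed in the world has none). Each returns a list of dicts, best first, with "score" (0 to 1); they miss things now and then, are a little off and sometimes report something else, mostly with a low value. They report only what shows in the picture. A call takes as long as a camera call. They do not tell look-alikes from the thing itself.
- models.find_in(camera, label): "position" ([x, y, z] in mm, in world coordinates, good to about 4 mm: the middle of the surface that is visible of it).
- models.mark_of(camera, label): "position" ([x, y, z] in mm, in world coordinates, good to about 4 mm: a listed point, or the origin of a listed thing).
The state is a dict: "time_s": time; "joints": joint angles; "joint_velocities": joint speeds; "effort": joint torques, N m; "ee_pos": TCP position; "eef_rot": TCP orientation; "contact_force": force on the tool from outside, world axes, zero at the start; "torque": the same for the moment, N m; "opening": opening from 0.0 (shut) to 1.0 (fully open); "grasp_force": force on a finger pad.
Only numpy, scipy, OpenCV 4.12 (cv2) and the standard library are available. Lean on these libraries where they do the work, as an engineer would, in place of code of your own. Each camera call takes 0.05 s, during which the arm holds its last target. There are 200 camera calls.

## Working session

There is one attempt and no reset: what is moved stays moved. The work goes in short steps, Python scripts to look and compute and a tool call to move; the robot and the scene stay as the last step left them, time stands still between calls to the robot, and variables do not carry over. Pictures are saved under pics/ and viewed, at most 10 in all, crops included, and the job is handed in when it is done.

Besides the shell and the picture viewer there is one more tool, called as name(argument=value, ...) on one line, values as JSON. send_rows: Moves the arm, as the interface text tells. Its arguments: {"type":"object","properties":{"steps":{"type":"array"},"force":{"type":"number"}},"required":["steps"]}

```bash
mkdir -p pics; cat > h.py <<'E'
import numpy as np, cv2
from bench import manip, viewer, models
from scipy.spatial.transform import Rotation as R
def cam(n):
    c=viewer.read_camera(n); return c
def Rc(c):
    a=np.array(c["attitude"],float)
    return R.from_euler('xyz',a).as_matrix() if a.size==3 else (a if a.shape==(3,3) else R.from_quat(a).as_matrix())
def ray(c,u,v,z):
    K=np.array(c["camera_matrix"]); d=np.linalg.inv(K)@[u,v,1]; d=Rc(c)@[d[0],-d[1],-d[2]]
    p=np.array(c["xyz"],float); return p+d*(z-p[2])/d[2]
def proj(c,P):
    q=Rc(c).T@(np.array(P,float)-np.array(c["xyz"])); q=np.array([q[0],-q[1],-q[2]]); q=np.array(c["camera_matrix"])@q; return q[:2]/q[2]
def save(c,f,im=None):
    cv2.imwrite("pics/"+f,cv2.cvtColor(c["color"] if im is None else im,cv2.COLOR_RGB2BGR))
E
python3 - <<'E'
from h import *
for n in("scene","top"):
    c=cam(n);save(c,n+"0.png");print(n,{k:v for k,v in c.items() if k!="color"})
    for l in("marking_jig","fence_corner","workpiece","pointer_rod","rod_grip","tube_mouth","pointer_tip","length_mark"):
        print(l,[(np.round(d["position"]),round(d["score"],2)) for d in models.mark_of(n,l)][:3])
print(manip.sense())
E
```

```text
scene {'camera_matrix': array([[433.42354885,   0.        , 321.38826153],
       [  0.        , 433.42354885, 198.03893854],
       [  0.        ,   0.        ,   1.        ]]), 'xyz': array([-392.56145548,  919.38993135, 1143.8964848 ]), 'attitude': array([ 0.86429809, -0.01981538, -2.3604126 ])}
marking_jig [(array([556.,  -8.,  -3.]), 0.62)]
fence_corner [(array([569., -85.,  12.]), 0.58)]
workpiece [(array([275., 261.,  -3.]), 0.87), (array([514.,  22.,  13.]), 0.82), (array([483., 289.,   3.]), 0.67)]
pointer_rod [(array([609., -59.,  10.]), 0.48)]
rod_grip [(array([602., -62.,  48.]), 0.55)]
tube_mouth [(array([605., -83.,  22.]), 0.89)]
pointer_tip [(array([604., -82.,  25.]), 0.73), (array([550., -52.,  32.]), 0.41), (array([570., -84.,  15.]), 0.34)]
length_mark [(array([570., -85.,  15.]), 0.73), (array([556.,  -7.,  -1.]), 0.25)]
top {'camera_matrix': array([[394.39634248,   0.        , 324.97657599],
       [  0.        , 394.39634248, 194.66513967],
       [  0.        ,   0.        ,   1.        ]]), 'xyz': array([ 285.05193491,   -5.19620007, 1501.56158657]), 'attitud
[... 580 characters left out ...]
s': 0.9, 'joints': array([-1.39623805,  0.53636586, -0.0043908 ,  1.53788943,  0.00261664,
        1.06728698, -0.07119948]), 'joint_velocities': array([-0.00236149, -0.00098   , -0.0003892 , -0.00020836,  0.00109862,
       -0.00013178, -0.00019146]), 'effort': array([-3.36458843e-04, -5.70903862e+01,  9.90468375e-01, -2.51919991e+01,
       -5.62157971e-02,  1.10503458e-02,  3.79101584e-05]), 'ee_pos': array([154.99570318, 631.25666006, 240.04225354]), 'eef_rot': array([3.14153336e+00, 4.41021544e-05, 2.90087152e+00]), 'contact_force': array([-0.13719022,  0.19020093, -0.61065574]), 'torque': array([-0.00580437,  0.0051589 ,  0.01404464]), 'grasp_force': 0.0, 'opening': 0.9982305440242357}
```

View pics/scene0.png

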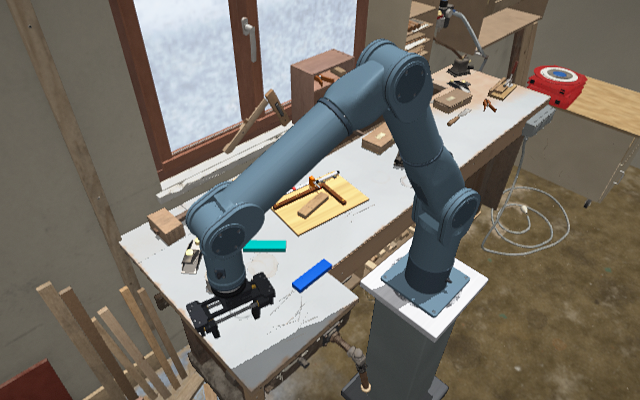

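View pics/top0.png

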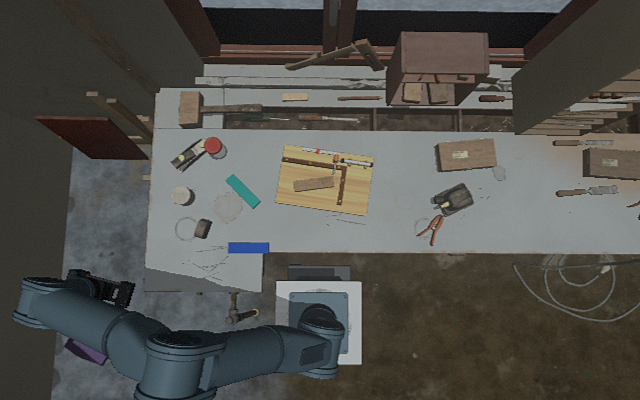

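The top picture shows the jig at about (325,180). Three things could be taken for the workpiece: the mid-brown offcut on the board at (314,184), the turquoise block at (243,191) and the blue block at (248,248). I choose the brown one and check it in a crop.

```bash
python3 - <<'E'
from h import *
c=cam("top");im=c["color"][138:222,270:382]
save(c,"crop1.png",cv2.resize(im,None,fx=7,fy=7,interpolation=cv2.INTER_CUBIC))
E
```

```text
(no output)
```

View pics/crop1.png

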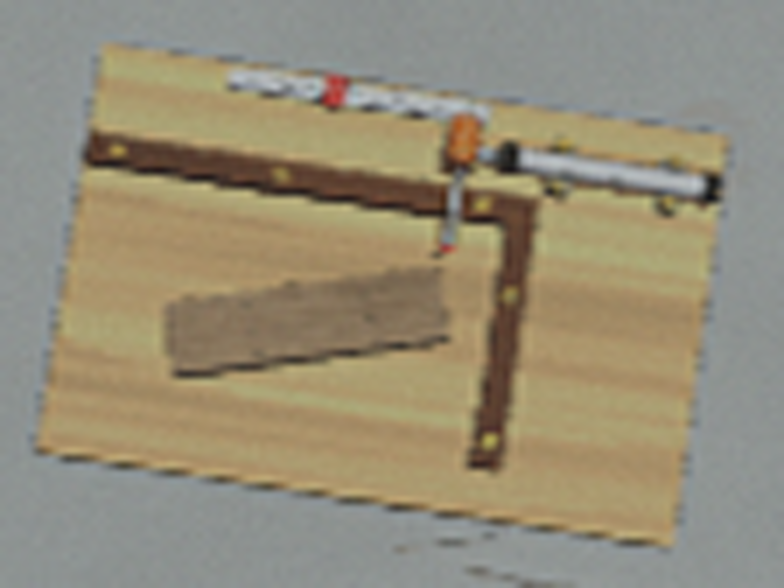

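The crop shows the brown offcut with two faint cross lines at crop px (165–449, 268–375). The fence corner is at (503,222), the orange handle at (464,138) and the red clip at (336,91). Next I fit the poses.

```bash
python3 - <<'E'
from h import *
from scipy.optimize import least_squares
c=cam("top")
px=lambda u,v:np.array([270+(u+.5)/7-.5,138+(v+.5)/7-.5])
def T(p,P): 
    a=p[2];C=np.array([[np.cos(a),-np.sin(a)],[np.sin(a),np.cos(a)]]);P=np.array(P,float)
    return np.r_[C@P[:2]+p[:2],P[2]]
J=[((90,160,12),(104,44)),((90,-190,12),(730,133)),((-140,-190,12),(672,546)),((-140,160,12),(38,452)),((20,-75,28),(503,222)),((36,-91,28),(536,198)),((-114,-91,28),(500,470)),((-114,-75,28),(470,467)),((20,160,28),(88,162)),((36,160,28),(95,132))]
W=[((20,75,32),(165,302)),((20,-75,32),(440,268)),((-20,-75,32),(447,338)),((-20,75,32),(174,372))]
def fit(L,p0):
    f=lambda p:np.r_[tuple(proj(c,T(p,P))-px(*q) for P,q in L)]
    r=least_squares(f,p0,x_scale=[10,10,.1]);print(r.x,"resid px",np.round(r.fun.reshape(-1,2),1).tolist());return r.x
j=fit(J,[556,-8,-.1]);w=fit(W,[510,20,.1])
def inv(p,P):
    a=p[2];C=np.array([[np.cos(a),-np.sin(a)],[np.sin(a),np.cos(a)]]);return C.T@(np.array(P)[:2]-p[:2])
print("w in jig",inv(j,w),w[2]-j[2])
def pts(c,lo,box):
    im=c["color"].astype(float);u0,v0,u1,v1=box;s=im[v0:v1,u0:u1];r,g,b=s[...,0],s[...,1],s[...,2]
    wt=np.clip(lo(r,g,b),0,None);V,U=np.mgrid[v0:v1,u0:u1];return (U*wt).sum()/wt.sum(),(V*wt).sum()/wt.sum(),(wt>0).sum()
red=lambda r,g,b:np.minimum(r-2.2*g,r-2.2*b)
org=lambda r,g,b:np.minimum(r-1.5*g-10,g*1.0-1.5*b)*(r>120)
u,v,n=pts(c,red,(310,140,328,160));P=ray(c,u,v,21);print("clip top",u,v,n,P,inv(j,P))
u,v,n=pts(c,org,(330,148,346,168));P=ray(c,u,v,55);print("handle",u,v,n,P,inv(j,P))
s=cam("scene")
for nm,Q in(("grip",(56,-45,62)),("clip?",(80,inv(j,ray(c,*pts(c,red,(310,140,328,160))[:2],21))[1],24)),("corner",(20,-75,28)),("bc",(-140,160,12))):print(nm,proj(s,T(j,Q)))
save(s,"crop2.png",cv2.resize(s["color"][165:240,265:375],None,fx=7,fy=7,interpolation=cv2.INTER_CUBIC))
np.save("j.npy",j)
for l in("block_plane","nail_tin","tape_measure","palm_sander","spring_clamp","jar"): print(l,[(np.round(d["position"]),round(d["score"],2)) for d in models.mark_of("top",l)][:2])
E
```

```text
[ 5.59431162e+02 -1.24775950e+01 -1.40698397e-01] resid px [[-0.1, -0.2], [0.1, 0.4], [0.4, 0.2], [-0.3, 0.0], [0.8, 0.1], [0.8, 0.1], [0.4, 0.0], [0.4, -0.2], [-1.1, -0.4], [-1.4, -0.2]]
[5.13881241e+02 1.92334491e+01 1.33251909e-01] resid px [[-0.2, -0.2], [0.0, -0.2], [0.4, 0.2], [-0.2, 0.2]]
w in jig [-49.54679746  25.01000802] 0.27395030648728513
clip top 317.1129234629862 150.9171894604768 7 [641.30502333   6.44027228  21.        ] [78.41186736 30.21247838]
handle 335.8212290502793 157.1340782122905 9 [610.04702778 -64.07332993  55.        ] [ 57.35120397 -43.98778335]
grip [311.77055891 176.28492184]
clip? [293.42016468 187.29609538]
corner [322.77363746 184.57482782]
bc [298.16057084 233.59375126]
block_plane [(array([621., 494.,   4.]), 0.6)]
nail_tin [(array([463., 508.,   1.]), 0.86), (array([606., -66.,  12.]), 0.68)]
tape_measure [(array([ 354., -429.,    1.]), 0.7)]
palm_sander [(array([ 454., -509.,    2.]), 0.78), (array([566., -82.,  12.]), 0.75)]
spring_clamp [(array([ 351., -428.,    0.]), 0.53)]
jar [(array([638., 389.,  -0.]), 0.93)]
```

View pics/crop2.png

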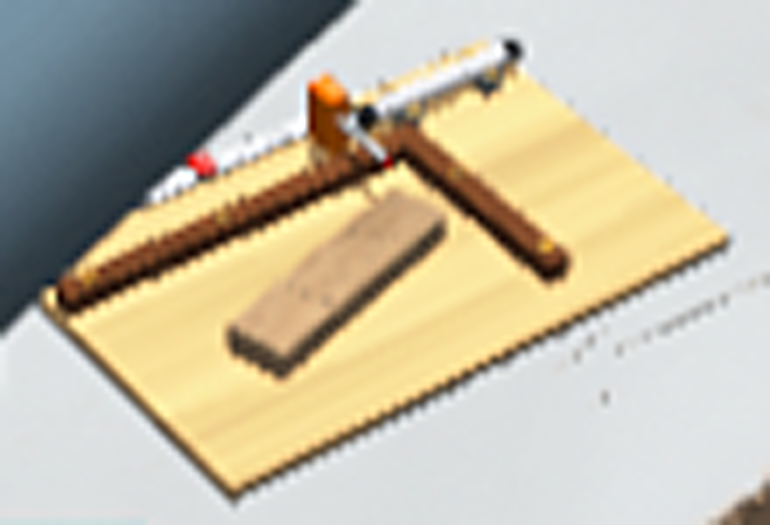

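Crop2 shows the handle top at crop (325,88), the clip at (202,162) and the offcut. All are within 1 px of the top-camera fit, so the poses hold and the clip sits about 75 mm from the handle. Now I plan the approach.

```bash
cat >> h.py <<'E'
def jig():return np.load("j.npy")
def w2j(P):
    j=jig();P=np.array(P,float);d=P[:2]-j[:2];c,s=np.cos(j[2]),np.sin(j[2]);return np.array([c*d[0]+s*d[1],-s*d[0]+c*d[1],P[2]])
def j2w(P):
    j=jig();c,s=np.cos(j[2]),np.sin(j[2]);return np.array([j[0]+c*P[0]-s*P[1],j[1]+s*P[0]+c*P[1],P[2]])
def tool():
    s=manip.sense();p=w2j(s["ee_pos"]);print("jig TCP",p.round(1),"rot",np.round(s["eef_rot"],3),"F",np.round(s["contact_force"],1),"t",s["time_s"],"open",round(s["opening"]*88.1,1),"gf",s["grasp_force"]);return s
E
python3 - <<'E'
from h import *
s=tool();j=jig();print("turn about tool z",-(j[2]+np.pi-s["eef_rot"][2]))
Rt=R.from_euler('xyz',[np.pi,0,j[2]+np.pi]).as_matrix();p=s["ee_pos"]
for g in([400,450,240],[*j2w([-112,22,0])[:2],140]):
    print(g,"tool shift",(Rt.T@(np.array(g)-p)).round(1)); p=np.array(g)
E
```

```text
jig TCP [-490.7  580.6  240. ] rot [-3.142  0.     2.901] F [-0.5 -0.4  0.3] t 1.35 open 88.3 gf 0.0
turn about tool z -0.1000533656033542
[400, 450, 240] tool shift [-268.  -145.1    0. ]
[np.float64(451.6230752721562), np.float64(25.01128775585221), 140] tool shift [-110.7 -413.5  100. ]
```

send_rows(steps=[[60,0,0,0,0,0,-0.1],[60,-34,-18,0,0,0,0],[60,-39,-21,0,0,0,0],[60,-39,-21,0,0,0,0],[60,-39,-21,0,0,0,0],[60,-39,-21,0,0,0,0],[60,-39,-21,0,0,0,0],[60,-39,-22,0,0,0,0]])

```text
time_s: 2.15
ee_pos: [401.3, 449.0, 240.3]
eef_rot: [3.141, 0.0, 3.001]
contact_force: [-0.2, 0.3, -0.1]
opening: 0.682
grasp_force: 0.0
```

send_rows(steps=[[60,-10,-40,8,0,0,0],[60,-10,-40,8,0,0,0],[60,-10,-40,8,0,0,0],[60,-10,-40,8,0,0,0],[60,-10,-40,8,0,0,0],[60,-10,-40,10,0,0,0],[60,-10,-40,10,0,0,0],[60,-10,-40,10,0,0,0],[60,-10,-40,10,0,0,0],[60,-10,-36,10,0,0,0],[60,-11,-18,10,0,0,0],[60,0,0,0,0,0,0]])

```text
time_s: 3.35
ee_pos: [452.0, 21.4, 139.4]
eef_rot: [-3.14, -0.0, 2.996]
contact_force: [-1.0, -0.0, -0.8]
opening: 0.681
grasp_force: 0.0
```

```bash
python3 -c "
from h import *
tool()"
```

```text
jig TCP [-111.1   18.5  139.4] rot [-3.14  -0.     2.996] F [-1.  -0.  -0.8] t 3.35 open 60.0 gf 0.0
```

send_rows(steps=[[60,0,2,25,0,0,-0.005],[60,0,2,25,0,0,0],[60,0,0,25,0,0,0],[60,0,0,15,0,0,0],[60,0,0,6,0,0,0],[60,0,0,0,0,0,0]])

```text
time_s: 3.95
ee_pos: [452.1, 29.4, 43.9]
eef_rot: [3.141, -0.001, 3.007]
contact_force: [0.2, -0.0, 0.6]
opening: 0.681
grasp_force: 0.0
```

send_rows(steps=[[60,-8,0,0,0,0,0],[60,-8,0,0,0,0,0],[60,-8,0,0,0,0,0],[60,-8,0,0,0,0,0],[60,-8,0,0,0,0,0],[60,-8,0,0,0,0,0],[60,-8,0,0,0,0,0],[60,-8,0,0,0,0,0],[60,-6,0,0,0,0,0],[60,-4,0,0,0,0,0],[60,0,0,0,0,0,0]])

```text
time_s: 5.05
ee_pos: [526.2, 18.5, 44.0]
eef_rot: [3.142, 0.0, 3.006]
contact_force: [0.1, -0.1, 0.2]
opening: 0.683
grasp_force: 0.0
```

```bash
python3 - <<'E'
from h import *
tool();c=cam("top");save(c,"crop3.png",cv2.resize(c["color"][138:222,270:382],None,fx=7,fy=7,interpolation=cv2.INTER_CUBIC))
E
```

```text
jig TCP [-37.2  26.   44. ] rot [3.142 0.    3.006] F [ 0.1 -0.1  0.2] t 5.05 open 60.2 gf 0.0
```

View pics/crop3.png

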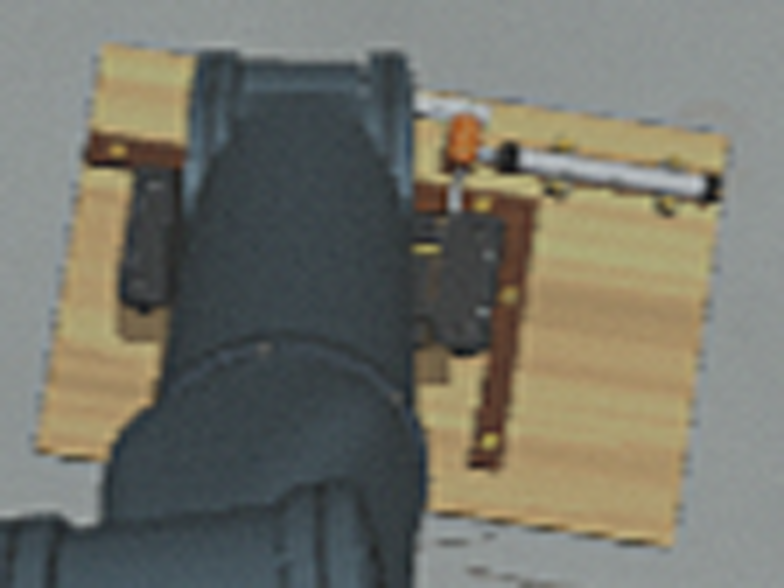

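Crop3: the wrist hides the offcut, and the brown patches at (140,325) and (430,365) look like gripper shadow. I push on slowly, watching the force.

send_rows(steps=[[60,-2,0,0,0,0,0],[60,-2,0,0,0,0,0],[60,-2,0,0,0,0,0],[60,0,0,0,0,0,0]])

```text
time_s: 5.5
ee_pos: [532.0, 17.7, 44.1]
eef_rot: [3.142, 0.0, 3.006]
contact_force: [-0.6, 0.7, -0.7]
opening: 0.68
grasp_force: 0.0
```

send_rows(steps=[[60,-1,0,0,0,0,0],[60,-1,0,0,0,0,0],[60,0,0,0,0,0,0]])

```text
time_s: 5.8
ee_pos: [533.8, 17.4, 44.0]
eef_rot: [3.142, 0.0, 3.006]
contact_force: [-0.5, 0.1, -0.1]
opening: 0.684
grasp_force: 0.0
```

TCP is at jig x −29.4 with no contact yet. I'll keep pressing in 1 mm steps.

send_rows(steps=[[60,-1,0,0,0,0,0],[60,-1,0,0,0,0,0],[60,0,0,0,0,0,0]])

```text
time_s: 6.1
ee_pos: [535.8, 17.2, 44.1]
eef_rot: [3.142, 0.0, 3.006]
contact_force: [0.1, -0.0, -0.8]
opening: 0.681
grasp_force: 0.0
```

send_rows(steps=[[60,-1,0,0,0,0,0],[60,0,0,0,0,0,0]])

```text
time_s: 6.3
ee_pos: [536.7, 17.0, 44.0]
eef_rot: [3.142, 0.0, 3.006]
contact_force: [-0.1, -0.2, -0.3]
opening: 0.678
grasp_force: 0.0
```

send_rows(steps=[[60,-1,0,0,0,0,0],[60,-1,0,0,0,0,0],[60,0,0,0,0,0,0]])

```text
time_s: 6.6
ee_pos: [538.8, 16.8, 44.0]
eef_rot: [3.142, 0.0, 3.006]
contact_force: [-0.4, 0.7, -1.0]
opening: 0.683
grasp_force: 0.0
```

```bash
python3 - <<'E'
from h import *
tool();c=cam("scene");save(c,"crop4.png",cv2.resize(c["color"][160:250,260:380],None,fx=6,fy=6,interpolation=cv2.INTER_CUBIC))
E
```

```text
jig TCP [-24.6  26.1  44. ] rot [3.142 0.    3.006] F [-0.4  0.7 -1. ] t 6.6 open 60.2 gf 0.0
```

View pics/crop4.png

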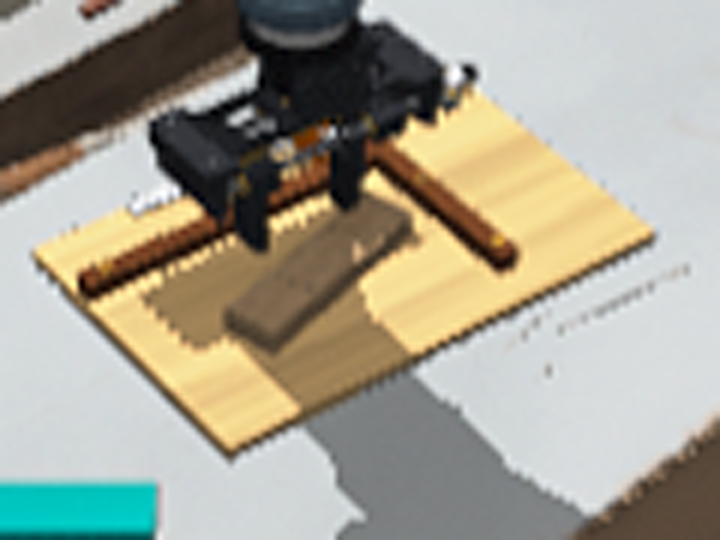

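Crop4 shows the offcut unmoved at crop (230–410, 195–345), with the fingers beyond it at tips (260,248) and (345,205). They seem to have passed over or beside it, so I check the geometry.

```bash
python3 - <<'E'
from h import *
s=tool();c=cam("scene");p=s["ee_pos"];Rt=R.from_euler('xyz',s["eef_rot"]).as_matrix()
f=lambda P:((proj(c,P)-[260,160])*6).round(0)
for y in(-39,39):
  for h in(0,25): print(y,h,f(p+Rt@[0,y,h]))
for q in((-108.8+0,92,32),): pass
from math import cos,sin
for a,b in((20,75),(20,-75),(-20,-75),(-20,75)):
  for z in(12,32): print("w",a,b,z,f([513.9+cos(.133)*a-sin(.133)*b,19.2+sin(.133)*a+cos(.133)*b,z]))
print(models.mark_of("scene","workpiece"))
E
```

```text
jig TCP [-24.6  26.   44. ] rot [3.142 0.    3.006] F [-0.9  0.5 -0.1] t 6.65 open 60.0 gf 0.0
-39 0 [343. 197.]
-39 25 [343. 226.]
39 0 [247. 242.]
39 25 [247. 271.]
w 20 75 12 [223. 324.]
w 20 75 32 [222. 301.]
w 20 -75 12 [364. 206.]
w 20 -75 32 [365. 184.]
w -20 -75 12 [412. 230.]
w -20 -75 32 [412. 207.]
w -20 75 12 [271. 350.]
w -20 75 32 [271. 327.]
[{'position': [269.2, 260.3, -0.5], 'score': 0.96}, {'position': [484.4, 288.1, 0.8], 'score': 0.76}, {'position': [345.6, 431.9, -0.6], 'score': 0.73}, {'position': [642.1, 393.3, -0.9], 'score': 0.32}]
```

The visible tips are about 18 mm higher than "TCP + 25 mm" would put them, and the fingers passed over the offcut without touching it. So the real reach below the TCP is only about 7 mm. I back off the way I came and find the board by touch.

send_rows(steps=[[60,15,0,-3,0,0,0],[60,25,0,-3,0,0,0],[60,25,0,0,0,0,0],[60,20,0,0,0,0,0],[60,2,0,0,0,0,0.008],[60,0,0,8,0,0,0],[60,0,0,8,0,0,0],[60,0,0,0,0,0,0]])

```text
time_s: 7.55
ee_pos: [452.8, 28.4, 32.9]
eef_rot: [-3.141, -0.001, 2.998]
contact_force: [-0.4, -0.0, -0.2]
opening: 0.681
grasp_force: 0.0
```

```bash
python3 - <<'E'
from h import *
s=tool();c=cam("scene");p=s["ee_pos"];Rt=R.from_euler('xyz',s["eef_rot"]).as_matrix()
f=lambda P:((proj(c,P)-[260,160])*6).round(0)
for y in(-39,39):
  for h in(0,8,25): print(y,h,f(p+Rt@[0,y,h]))
save(c,"crop5.png",cv2.resize(c["color"][160:250,260:380],None,fx=6,fy=6,interpolation=cv2.INTER_CUBIC))
E
```

```text
jig TCP [-111.3   25.5   32.9] rot [-3.141e+00 -1.000e-03  2.998e+00] F [-0.4 -0.  -0.2] t 7.55 open 60.0 gf 0.0
-39 0 [425. 280.]
-39 8 [424. 289.]
-39 25 [423. 309.]
39 0 [327. 328.]
39 8 [327. 338.]
39 25 [327. 357.]
```

View pics/crop5.png

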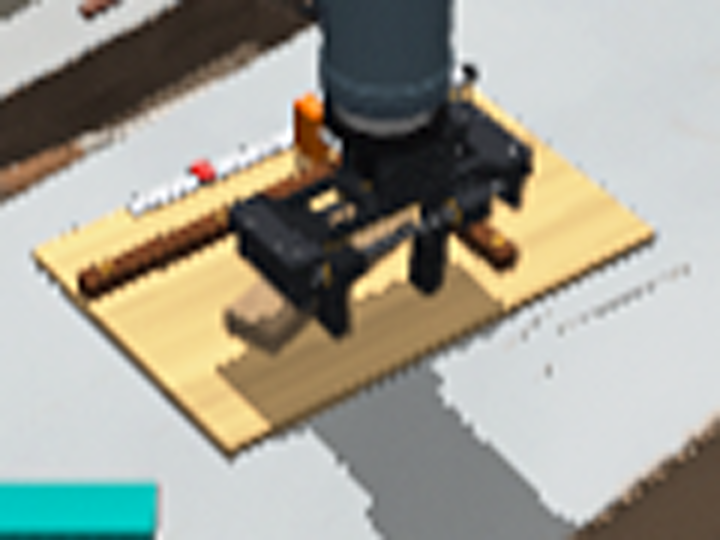

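Crop5 shows the tips at (338,338) and (428,292), about 8 mm ahead of the TCP, which confirms it. They are now about 13 mm above the board, so I lower 6 mm and push.

send_rows(steps=[[60,0,0,3,0,0,0],[60,0,0,3,0,0,0],[60,-6,0,0,0,0,0],[60,-6,0,0,0,0,0],[60,-6,0,0,0,0,0],[60,-6,0,0,0,0,0],[60,-6,0,0,0,0,0],[60,0,0,0,0,0,0]])

```text
time_s: 8.4
ee_pos: [483.3, 24.1, 28.2]
eef_rot: [3.141, 0.001, 2.998]
contact_force: [0.0, 0.3, -0.1]
opening: 0.685
grasp_force: 0.0
```

send_rows(steps=[[60,-6,0,0,0,0,0],[60,-6,0,0,0,0,0],[60,-6,0,0,0,0,0],[60,-6,0,0,0,0,0],[60,-6,0,0,0,0,0],[60,-6,0,0,0,0,0],[60,-4,0,0,0,0,0],[60,0,0,0,0,0,0]])

```text
time_s: 9.2
ee_pos: [522.6, 18.4, 28.1]
eef_rot: [3.142, 0.001, 2.998]
contact_force: [-0.6, -0.5, 0.1]
opening: 0.682
grasp_force: 0.0
```

```bash
python3 - <<'E'
from h import *
s=tool();c=cam("scene")
save(c,"crop6.png",cv2.resize(c["color"][160:250,260:380],None,fx=6,fy=6,interpolation=cv2.INTER_CUBIC))
E
```

```text
jig TCP [-40.8  25.4  28.1] rot [3.142e+00 1.000e-03 2.998e+00] F [-0.6 -0.5  0.1] t 9.2 open 60.0 gf 0.0
```

View pics/crop6.png

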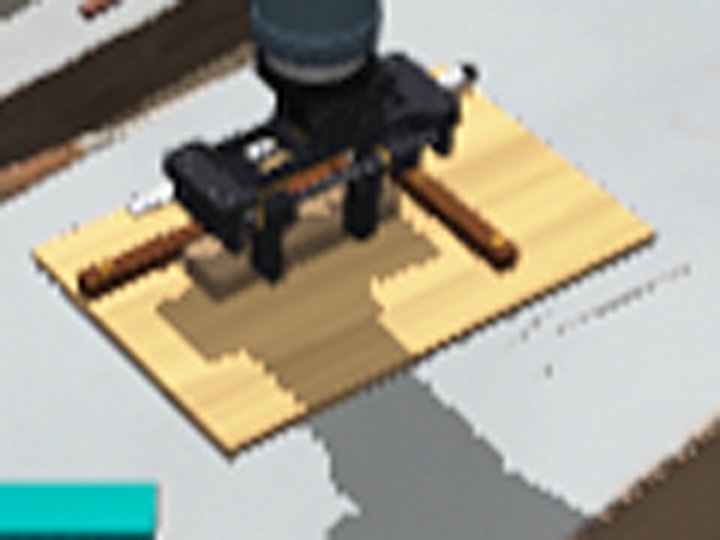

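Crop6 shows the offcut squared at crop (185–430, 200–300), pushed by both fingers and close to the long fence. I continue until it makes contact.

send_rows(steps=[[60,-3,0,0,0,0,0],[60,-3,0,0,0,0,0],[60,-2,0,0,0,0,0],[60,-1,0,0,0,0,0],[60,0,0,0,0,0,0]])

```text
time_s: 9.75
ee_pos: [530.8, 17.2, 28.1]
eef_rot: [3.142, 0.0, 2.998]
contact_force: [-0.4, 1.0, -0.5]
opening: 0.679
grasp_force: 0.0
```

send_rows(steps=[[60,-1,0,0,0,0,0],[60,-1,0,0,0,0,0],[60,0,0,0,0,0,0]])

```text
time_s: 10.05
ee_pos: [531.4, 17.1, 27.9]
eef_rot: [-3.141, -0.002, 2.998]
contact_force: [-5.1, -0.2, 3.2]
opening: 0.679
grasp_force: 2.4
```

send_rows(steps=[[60,-1,0,0,0,0,0],[60,-0.5,0,0,0,0,0],[60,0,0,0,0,0,0]])

```text
time_s: 10.35
ee_pos: [531.4, 17.0, 27.7]
eef_rot: [-3.141, -0.005, 2.998]
contact_force: [-7.9, 1.3, 6.0]
opening: 0.679
grasp_force: 4.1
```

Contact at 5–8 N: flush on the long fence. Next I back off, close the fingers and go round to the offcut's +y end.

send_rows(steps=[[60,10,0,0,0,0,0],[60,5,0,-5,0,0,0],[0,0,0,-25,0,0,0],[0,0,10,-20,0,0,0],[0,-3,30,0,0,0,0],[0,-20,35,0,0,0,0],[0,-20,34,0,0,0,0],[0,0,0,20,0,0,0],[0,0,0,20,0,0,0],[0,0,0,9,0,0,0],[0,0,0,0,0,0,0]], force=20)

```text
time_s: 11.45
ee_pos: [576.6, 120.2, 28.2]
eef_rot: [-3.141, -0.001, 2.997]
contact_force: [-0.1, 0.1, 0.3]
opening: 0.007
grasp_force: 0.0
```

```bash
python3 - <<'E'
from h import *
s=tool();c=cam("scene")
save(c,"crop7.png",cv2.resize(c["color"][160:250,260:380],None,fx=6,fy=6,interpolation=cv2.INTER_CUBIC))
E
```

```text
jig TCP [ -1.6 133.8  28.2] rot [-3.141e+00 -1.000e-03  2.997e+00] F [-0.1  0.1  0.3] t 11.45 open 0.6 gf 0.0
```

View pics/crop7.png

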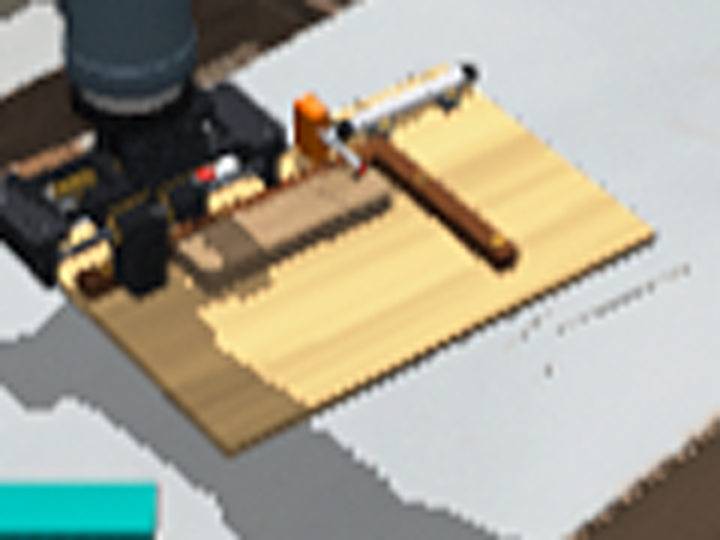

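Crop7: the offcut lies along the long fence at (175–390, 175–290), with the closed fingers at (140,290) beyond its +y end. Now I push along −y.

send_rows(steps=[[0,0,-5,0,0,0,0],[0,0,-6,0,0,0,0],[0,0,-6,0,0,0,0],[0,0,-6,0,0,0,0],[0,0,-5,0,0,0,0],[0,0,-3,0,0,0,0],[0,0,-2,0,0,0,0],[0,0,0,0,0,0,0]])

```text
time_s: 12.3
ee_pos: [572.9, 88.0, 29.2]
eef_rot: [3.141, 0.0, 2.998]
contact_force: [0.2, 0.5, 1.7]
opening: 0.004
grasp_force: 0.8
```

send_rows(steps=[[0,0,-2,0,0,0,0],[0,0,-2,0,0,0,0],[0,0,-1,0,0,0,0],[0,0,0,0,0,0,0]])

```text
time_s: 12.7
ee_pos: [572.1, 83.1, 29.2]
eef_rot: [3.141, 0.0, 2.998]
contact_force: [1.2, 1.9, 2.9]
opening: 0.003
grasp_force: 1.8
```

send_rows(steps=[[0,0,-1,0,0,0,0],[0,0,-1,0,0,0,0],[0,0,0,0,0,0,0]])

```text
time_s: 13.0
ee_pos: [571.7, 81.0, 29.1]
eef_rot: [3.141, 0.0, 2.998]
contact_force: [0.4, 2.7, 3.7]
opening: 0.006
grasp_force: 2.2
```

send_rows(steps=[[0,0,-1,0,0,0,0],[0,0,-1,0,0,0,0],[0,0,0,0,0,0,0]])

```text
time_s: 13.3
ee_pos: [571.4, 78.9, 29.1]
eef_rot: [3.142, 0.0, 2.998]
contact_force: [0.4, 3.4, 4.1]
opening: 0.003
grasp_force: 2.4
```

```bash
python3 - <<'E'
from h import *
tool()
for n in("scene","top"):
    cam(n)
    print([(w2j(d["position"]).round(1),round(d["score"],2)) for d in models.mark_of(n,"workpiece") if d["position"][1]<200])
E
```

```text
jig TCP [-1.  92.2 29.1] rot [3.142 0.    2.998] F [0.4 3.4 4.1] t 13.3 open 0.3 gf 2.423234023153782
[(array([-1.6,  3.9, 12.4]), 0.72)]
[(array([-6.1,  1. , 12.2]), 0.81)]
```

send_rows(steps=[[0,0,-1,0,0,0,0],[0,0,-1,0,0,0,0],[0,0,0,0,0,0,0]])

```text
time_s: 13.8
ee_pos: [571.3, 78.3, 29.1]
eef_rot: [3.14, 0.0, 2.999]
contact_force: [0.6, 5.9, 3.8]
opening: 0.008
grasp_force: 3.4
```

send_rows(steps=[[0,0,-1,0,0,0,0],[0,0,-1,0,0,0,0],[0,0,0,0,0,0,0]])

```text
time_s: 14.1
ee_pos: [571.3, 78.1, 29.2]
eef_rot: [3.138, 0.001, 3.0]
contact_force: [0.9, 9.6, 3.7]
opening: 0.009
grasp_force: 4.4
```

```bash
python3 - <<'E'
from h import *
tool()
c=cam("top");print([(w2j(d["position"]).round(1),round(d["score"],2)) for d in models.mark_of("top","workpiece") if d["position"][1]<200])
im=np.hstack([cv2.resize(x,(390,390),interpolation=cv2.INTER_CUBIC) for x in (c["color"][143:208,280:345],cam("scene")["color"][160:225,275:340])])
save(c,"last.png",im)
E
```

```text
jig TCP [-1.  91.4 29.2] rot [3.138e+00 1.000e-03 3.000e+00] F [0.9 9.6 3.7] t 14.1 open 0.8 gf 4.377020671963692
[(array([ 54.3, -42.5,  49.4]), 0.58), (array([-3.2, -0.4, 13.3]), 0.48)]
```

It stops hard at TCP y 91.5 with 10 N, so it is home on the end fence. One more square push on the long side.

send_rows(steps=[[0,0,8,0,0,0,0],[0,0,7,-5,0,0,0],[0,0,0,-25,0,0,0],[60,20,0,-20,0,0,0],[60,29,-30,0,0,0,0],[60,0,-40,0,0,0,0],[60,0,-33,0,0,0,0],[60,0,0,25,0,0,0],[60,0,0,20,0,0,0],[60,0,0,5,0,0,0],[60,0,0,0,0,0,0]])

```text
time_s: 15.35
ee_pos: [508.7, -5.3, 28.4]
eef_rot: [-3.141, -0.002, 2.998]
contact_force: [-0.5, -0.0, 0.1]
opening: 0.677
grasp_force: 0.0
```

send_rows(steps=[[60,-5,0,0,0,0,0],[60,-5,0,0,0,0,0],[60,-3,0,0,0,0,0],[60,-2,0,0,0,0,0],[60,-1,0,0,0,0,0],[60,-1,0,0,0,0,0],[60,0,0,0,0,0,0]])

```text
time_s: 16.05
ee_pos: [526.5, -7.4, 29.0]
eef_rot: [-3.142, 0.0, 2.998]
contact_force: [1.0, 0.3, -0.4]
opening: 0.68
grasp_force: 0.0
```

```bash
python3 -c "
from h import *
tool()"
```

```text
jig TCP [-33.3   0.4  29. ] rot [-3.142  0.     2.998] F [ 1.   0.3 -0.4] t 16.05 open 59.9 gf 0.0
```

send_rows(steps=[[60,-1,0,0,0,0,0],[60,-1,0,0,0,0,0],[60,-1,0,0,0,0,0],[60,-1,0,0,0,0,0],[60,0,0,0,0,0,0]])

```text
time_s: 16.55
ee_pos: [527.9, -7.7, 28.6]
eef_rot: [-3.141, -0.005, 2.998]
contact_force: [-6.7, 1.1, 5.6]
opening: 0.68
grasp_force: 3.4
```

```bash
python3 -c "
from h import *
tool()"
```

```text
jig TCP [-31.9   0.3  28.6] rot [-3.141 -0.005  2.998] F [-6.7  1.1  5.6] t 16.55 open 59.9 gf 3.44843041151762
```

It stops at −31.9, the same as before, so the offcut is flush and square. Now to the handle.

send_rows(steps=[[60,8,0,0,0,0,0],[60,7,0,-5,0,0,0],[60,0,0,-27,0,0,0],[50,0,0,-35,0,0,0],[40,-20,-9,-25,0,0,0],[32,-40,-18,0,0,0,0],[32,-40,-18,0,0,0,0],[32,0,0,0,0,0,0]])

```text
time_s: 17.35
ee_pos: [612.5, -69.2, 122.4]
eef_rot: [-3.139, 0.007, 2.994]
contact_force: [-0.5, 0.1, 0.6]
opening: 0.366
grasp_force: 0.0
```

```bash
python3 - <<'E'
from h import *
tool()
for n in("top","scene"):
    cam(n)
    for l in("workpiece","length_mark"):print(n,l,[(w2j(d["position"]).round(1),round(d["score"],2)) for d in models.mark_of(n,l) if d["position"][1]<200])
E
```

```text
jig TCP [ 60.5 -48.7 122.4] rot [-3.139  0.007  2.994] F [-0.5  0.1  0.6] t 17.35 open 32.3 gf 0.0
top workpiece [(array([-3.3, -0.5, 10.1]), 0.47)]
top length_mark []
scene workpiece [(array([-0.5,  2. , 14. ]), 0.93), (array([ 57.5, -41.4,   9.1]), 0.48)]
scene length_mark [(array([ 53.8, -64.6,  23.1]), 0.42)]
```

send_rows(steps=[[32,0,0,0,0,0,0],[32,0,0,0,0,0,0]])

```text
time_s: 17.85
ee_pos: [607.8, -64.2, 121.1]
eef_rot: [3.141, -0.0, 2.998]
contact_force: [0.3, -0.9, -0.1]
opening: 0.363
grasp_force: 0.0
```

```bash
python3 -c "
from h import *
tool()"
```

```text
jig TCP [ 55.2 -44.4 121.1] rot [ 3.141 -0.     2.998] F [ 0.3 -0.9 -0.1] t 17.85 open 31.9 gf 0.0
```

send_rows(steps=[[32,0,-0.5,25,0,0,0],[32,0,0,20,0,0,0],[32,0,0,12,0,0,0],[32,0,0,8,0,0,0],[32,0,0,4,0,0,0],[32,0,0,4,0,0,0],[32,0,0,0,0,0,0]], force=20)

```text
time_s: 18.55
ee_pos: [608.2, -65.2, 48.1]
eef_rot: [3.142, 0.0, 2.998]
contact_force: [0.5, 0.3, 0.1]
opening: 0.365
grasp_force: 0.0
```

```bash
python3 -c "
from h import *
tool()"
```

```text
jig TCP [ 55.7 -45.4  48.1] rot [3.142 0.    2.998] F [0.5 0.3 0.1] t 18.55 open 32.2 gf 0.0
```

send_rows(steps=[[10,0,0,0,0,0,0],[10,0,0,0,0,0,0],[10,0,0,0,0,0,0],[10,0,0,0,0,0,0],[10,0,0,0,0,0,0],[10,0,0,0,0,0,0]], force=25)

```text
time_s: 19.15
ee_pos: [609.0, -61.6, 48.6]
eef_rot: [3.138, 0.001, 3.0]
contact_force: [0.4, 7.0, 0.4]
opening: 0.175
grasp_force: 25.0
```

```bash
python3 -c "
from h import *
tool()"
```

```text
jig TCP [ 56.  -41.7  48.6] rot [3.138e+00 1.000e-03 3.000e+00] F [0.4 7.  0.4] t 19.15 open 15.4 gf 25.00057876110077
```

Gripped (15.4 mm, 25 N); the jaws self-centred on the handle at y −41.7 in my frame. Now the pull.

send_rows(steps=[[10,0,4,0,0,0,0],[10,0,8,0,0,0,0],[10,0,10,0,0,0,0],[10,0,10,0,0,0,0],[10,0,10,0,0,0,0],[10,0,10,0,0,0,0],[10,0,10,0,0,0,0],[10,0,8,0,0,0,0],[10,0,5,0,0,0,0],[10,0,3,0,0,0,0],[10,0,0,0,0,0,0],[10,0,0,0,0,0,0]])

```text
time_s: 20.35
ee_pos: [619.3, 11.0, 48.5]
eef_rot: [-3.14, 0.0, 2.997]
contact_force: [-2.3, -6.4, 5.7]
opening: 0.179
grasp_force: 25.0
```

```bash
python3 - <<'E'
from h import *
s=tool()
c=cam("scene");t=cam("top")
print(proj(c,[*j2w([80,30,24])]),proj(c,j2w([56,30,62])))
save(c,"last.png",np.hstack([cv2.resize(x,(390,390),interpolation=cv2.INTER_CUBIC) for x in (c["color"][165:225,270:330],t["color"][130:190,295:355])]))
def pts(c,lo,box):
    im=c["color"].astype(float);u0,v0,u1,v1=box;s=im[v0:v1,u0:u1];r,g,b=s[...,0],s[...,1],s[...,2]
    wt=np.clip(lo(r,g,b),0,None);V,U=np.mgrid[v0:v1,u0:u1];return (U*wt).sum()/max(wt.sum(),1e-9),(V*wt).sum()/max(wt.sum(),1e-9),(wt>0).sum()
red=lambda r,g,b:np.minimum(r-2.2*g,r-2.2*b)
print("red scene",pts(c,red,(284,178,302,198)),"top",pts(t,red,(308,140,328,160)))
E
```

```text
jig TCP [56.  31.7 48.5] rot [-3.14   0.     2.997] F [-2.3 -6.4  5.7] t 20.35 open 15.7 gf 25.007258355617523
[293.46310223 187.27695267] [296.64648513 182.97013581]
red scene (np.float64(293.06949152542376), np.float64(187.73333333333335), np.int64(25)) top (np.float64(0.0), np.float64(0.0), np.int64(0))
```

View pics/last.png

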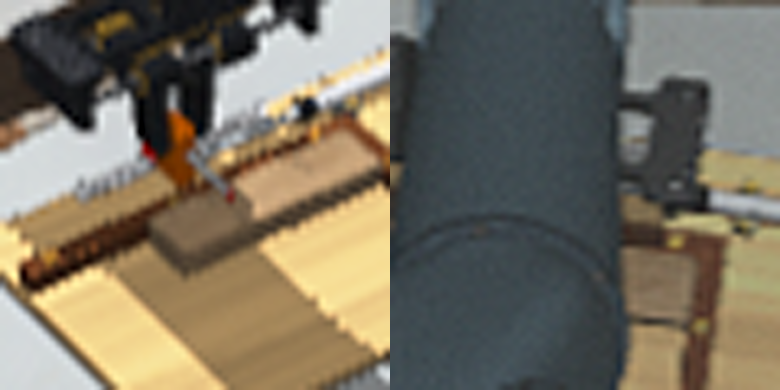

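The picture shows the handle (left panel (178,140)) beside the red clip (150,155), the pointer over the offcut, and the offcut home in the corner. I refine the clip–handle distance from the two saved starting pictures by sub-pixel centroids.

```bash
python3 - <<'E'
from h import *
from scipy.optimize import least_squares
ims={n:cv2.cvtColor(cv2.imread(f"pics/{n}0.png"),cv2.COLOR_BGR2RGB).astype(float) for n in("top","scene")}
def cen(im,f,b,thr):
    u0,v0,u1,v1=b;s=im[v0:v1,u0:u1];w=f(s[...,0],s[...,1],s[...,2]);w=np.clip(w-thr,0,None);V,U=np.mgrid[v0:v1,u0:u1]
    return np.array([(U*w).sum(),(V*w).sum()])/w.sum()
red=lambda r,g,b:r-np.maximum(g*1.0,b)
sat=lambda r,g,b:r-b
def box(c,ctr,size,zr):   # coverage centroid of box silhouette
    h=np.array(size)/2; P=[proj(c,j2w([ctr[0]+a*h[0],ctr[1]+b*h[1],z])) for a in(-1,1) for b in(-1,1) for z in zr]
    H=cv2.convexHull(np.float32(P)); m=cv2.moments(H); return np.array([m["m10"],m["m01"]])/m["m00"]
for n,bc,bh in(("top",(311,144,324,158),(330,150,344,166)),("scene",(285,181,301,195),(306,172,320,192))):
    c=cam(n);im=ims[n]
    for thr in(40,70):
        r=cen(im,red,bc,thr);o=cen(im,lambda r,g,b:np.where(r>1.5*g,r-b,0),bh,thr)
        y=least_squares(lambda p:box(c,(80,p[0]),(18,12),(12,24))-r if 0 else box(c,(p[1],p[0]),(18,12),(12,24))-r,[30,80])
        q=least_squares(lambda p:box(c,(p[1],p[0]),(26,16),(18,62))-o,[-45,56])
        print(n,thr,"clip y,x",y.x.round(2),"handle",q.x.round(2),"dist",(y.x[0]-q.x[0]).round(2))
E
```

```text
top 40 clip y,x [30. 80.] handle [-45.  56.] dist 75.0
top 70 clip y,x [30. 80.] handle [-45.  56.] dist 75.0
scene 40 clip y,x [30. 80.] handle [-45.  56.] dist 75.0
scene 70 clip y,x [30. 80.] handle [-45.  56.] dist 75.0
```

```bash
python3 - <<'E'
from h import *
from scipy.optimize import least_squares
ims={n:cv2.cvtColor(cv2.imread(f"pics/{n}0.png"),cv2.COLOR_BGR2RGB).astype(float) for n in("top","scene")}
def cen(im,f,b,thr):
    u0,v0,u1,v1=b;s=im[v0:v1,u0:u1];w=np.clip(f(s[...,0],s[...,1],s[...,2])-thr,0,None);V,U=np.mgrid[v0:v1,u0:u1]
    return np.array([(U*w).sum(),(V*w).sum()])/w.sum()
red=lambda r,g,b:r-np.maximum(g,b)
org=lambda r,g,b:np.where(r>1.5*g,r-b,0)
def box(c,p,size,zr):
    h=np.array(size)/2; P=[proj(c,j2w([p[1]+a*h[0],p[0]+b*h[1],z])) for a in(-1,1) for b in(-1,1) for z in zr]
    m=cv2.moments(cv2.convexHull(np.float32(P)));return np.array([m["m10"],m["m01"]])/m["m00"]
for n,bc,bh in(("top",(311,144,324,158),(330,150,344,166)),("scene",(285,181,301,195),(306,172,320,192))):
    c=cam(n);im=ims[n]
    for thr in(40,70):
        g=lambda o,p0,s,z:least_squares(lambda p:box(c,p,s,z)-o,p0,diff_step=.02).x
        y=g(cen(im,red,bc,thr),[30,80],(18,12),(12,24));q=g(cen(im,org,bh,thr),[-45,56],(26,16),(18,62))
        print(n,thr,"clip y,x",y.round(2),"handle",q.round(2),"dist",(y[0]-q[0]).round(2))
tool()
E
```

```text
top 40 clip y,x [29.46 80.36] handle [-43.79  58.66] dist 73.25
top 70 clip y,x [29.36 79.96] handle [-44.27  59.97] dist 73.63
scene 40 clip y,x [29.11 78.28] handle [-35.81  46.54] dist 64.93
scene 70 clip y,x [29.16 81.27] handle [-39.6   52.62] dist 68.77
jig TCP [56.  31.6 48.5] rot [-3.14   0.     2.997] F [-1.8 -6.8  6.5] t 20.65 open 15.8 gf 25.008136332035065
```

Both cameras put the clip at y 29.3. The handle-to-clip distance is 73.4–74.3 mm and the measured travel is 73.3 mm. I nudge 0.6 mm and hold.

send_rows(steps=[[10,0,0.6,0,0,0,0],[10,0,0,0,0,0,0],[10,0,0,0,0,0,0],[10,0,0,0,0,0,0],[10,0,0,0,0,0,0],[10,0,0,0,0,0,0],[10,0,0,0,0,0,0],[10,0,0,0,0,0,0]])

```text
time_s: 21.45
ee_pos: [619.4, 11.3, 48.5]
eef_rot: [-3.14, 0.0, 2.997]
contact_force: [-2.0, -7.3, 5.5]
opening: 0.18
grasp_force: 25.0
```

```bash
python3 - <<'E'
from h import *
tool();c=cam("scene")
print([(w2j(d["position"]).round(1),round(d["score"],2)) for l in("rod_grip","pointer_tip","workpiece") for d in models.mark_of("scene",l) if d["position"][1]<200])
# offcut check: top-face outline from colour segmentation against predicted home corners
hc=[proj(c,j2w([a,b,32])).round(1).tolist() for a,b in((20,-75),(-20,-75),(-20,75),(20,75))];print(hc)
tool()
E
```

```text
jig TCP [56.  32.  48.5] rot [-3.14   0.     2.997] F [-2.  -7.3  5.5] t 21.45 open 15.8 gf 25.00914841890335
[(array([54.3, 32.4, 50.1]), 0.66), (array([-3.9, 33.2, 35.6]), 0.48), (array([-1.8,  4.1, 11.1]), 0.74)]
[[322.8, 183.8], [328.8, 188.8], [298.4, 203.1], [292.6, 197.7]]
jig TCP [56.  32.  48.5] rot [-3.14   0.     2.997] F [-2.2 -6.6  6.3] t 21.65 open 15.9 gf 25.009172558784485
```

The predicted home outline matches the picture, and the spring reads about 7 N, as expected at 74 mm. Handing in.

```bash
python3 -c "
from bench import manip
print(manip.close_job())"
```

```text
the job is handed in; nothing more can be done
None
```

The job is handed in, verdict not shown: the offcut is flush in the fence corner, and the gripper holds the rod at the red clip (pulled out 73.7 mm; clip measured at 73.4–74.3 mm, limit ±4 mm).

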